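Start up the lab workstation

ROBOT

A 6-joint arm with a two-finger parallel gripper is mounted at the origin on the work surface. World frame = base frame: x ahead of the robot, y to its left, z up, the work surface at z = 0. Lengths are in m, angles in rad, forces in N, time in s.
With the tool pointing down it reaches from about 0.25 to 0.775 m from the base axis. Payload 4 kg.
Tool frame: the origin (TCP) lies between the finger pads; the fingertips stand 19 mm ahead of it and the grasp point (between the pads) is the TCP (r.tcp_to_tips is the y of the fingertips in the tool frame, in m); y points along the fingers, z is the direction in which the jaws open and shut, and the axes are right-handed (so a half turn about y gives the same grasp; the last joint's range is limited). The gripper opens to 85 mm and grips with 20 to 120 N. Pads are 22 mm wide; open, the fingers measure 114 mm over their backs; the gripper's body (76 mm by 85 mm) begins 54 mm behind the grasp point. The pads swing forward as they close: fully open they stand 13 mm farther back than shut.
Start: joints at [-1.359, 0.087, 1.371, -0, 1.684, -0.103], TCP at [0.17, -0.523, 0.25] pointing down, gripper open.
Joint ranges: [-3.1, 3.1], [-0.76, 2.03], [0.27, 2.55], [-1.08, 4.22], [0.17, 2.65], [-2.57, 2.57]. Speed limits (rad/s): [2.79, 2.79, 3.14, 3.14, 3.14, 3.14].

INTERFACE

Orientations are given as a unit quaternion [w, x, y, z].
In Python, from plant import r, camera, camera_info gives the robot as it stands.
- The arm moves only by the shell command python3 -m handwheel 'ROWS' [FORCE]. ROWS is JSON, a list of rows, each an object with "slide": the shift along the world's x, y, z in cm, a list of three; "angular": the turn, a rotation vector about the world's x, y, z in rad, a list of three; "hand": the finger opening in cm, from 0 to 8.54. In form: [{"slide": [dx, dy, dz], "angular": [rx, ry, rz], "hand": hand}, ...]. A call has 1 to 20 rows; each row shifts and turns the commanded pose from where the row before left it; what a row does not reach is not made up. A row lasts 1/10 s, in which the tool goes at most 50 mm and 8.59 degrees, less where a joint would pass 70% of its speed; a pose out of reach is approached as far as the arm can. A call with a gripper value outside its range is refused whole. The fingers move at their own pace and stop on an object; FORCE is the grip in N (left out, the last holds). Time passes only in rows, so rows that do not move let the fingers close. It gives the time, the measured TCP pose, the force and the opening at its end, in the units of the state.
- r.sense(): the state, without advancing time (a new reading comes with each control period).
- camera(name): name is "side" or "top" or "wrist"; returns the picture (400x640x3 uint8, red, green, blue); there is no depth.
- camera_info(name): a dict with "camera_matrix" (3x3 intrinsics, pixels), "k1" (the pictures are not rectified: a ray, as slopes to the right and down, at radius r is drawn at 1 + k1 r^2 times it, then the intrinsics apply), "world_to_cam" (4x4, takes a point from world to camera coordinates). Camera axes: x right, y down, z forward; pixel columns grow to the right and rows downward; lengths in m; the calibration is good to about 2 mm. A picture is of the moment at which its call begins: read the wrist's pose just before it. camera_info takes no time and is no camera call; for the wrist camera it gives the pose at the moment of the call.
- r.job_done(): hands the job in, once; it reports no verdict.
The state is a dict: "time": time; "joint_positions": joint angles; "qvel": joint speeds; "tau": joint torques, N m; "ee_pos": TCP position; "tcp_rot": TCP orientation; "ft_force": force on the tool from outside, world axes, zero at the start; "torque": the same for the moment, N m; "grip_width": finger opening in m.
Only numpy, scipy, OpenCV 4.12 (cv2) and the standard library are available. Lean on these libraries where they do the work, as an engineer would, in place of code of your own. Each camera call takes 0.05 s, during which the arm holds its last target. There are 200 camera calls.

TASK

Start up this workplace by pressing with the closed fingertips. First press the raised end of the big rocker on the socket block fully down so the block is on, then press the round power button on the small computer all the way in and hold it there for about one second before letting go, and finally press the keyboard's space bar fully down and let it come back up. Do not press the small square reset button, and pick up nothing: leave the keyboard, mug, screwdriver and jar where they are.

Things in the scene. Friction and masses are not known exactly. Their poses are not given: they have to be found in the camera images.
- socket_block: white desk socket block screwed to the desk, 200 (x) by 75 (y) by 45 mm high, two round sockets on its rear half and one big black rocker on its front half. Origin: centre of its underside; x along its length towards the sockets (away from the robot at yaw 0), z up. Starts anywhere among three places side by side, swapped with the computer and the keyboard.
- rocker_pad (a point): middle of the rocker's raised half, 19 mm from the pivot line; moves with the rocker. Press straight down here, 2 to 5 N. The rocker is 60 mm long along the block's x, 34 mm wide, pivot line at block x = -55 mm, 52 mm above the desk. Off: the half towards block -x lies level at 52 mm, the half towards the sockets (+x) slopes up outwards, its end 9 mm higher.
- rocker (a joint): angle of the V-shaped rocker in rad: 0 to 0.04 (off) at the start, 0.30 fully on (end stop); then the pressed half lies level, 52 mm above the desk, and the other half stands up. No snap: it is stiff and stays where it is left.
- pc: small black desktop computer lying flat and fixed, 170 (x) by 160 (y) mm, top face 52 mm above the desk. Origin: centre of its underside; x points from its front (robot side) to its rear. Two aluminium push buttons rise from the front part of its top, 75 mm apart.
- power_top (a point): centre of the top face of the round power button (32 mm diameter), 10 mm above the computer's top when up, at computer x = -40, y = +40 mm. Moves with the button.
- power (a joint): how far the power button is pressed, m: 0 up, 0.006 fully in. Springs back; needs 1.5 N to start and 5 N to be fully in. Pressed straight down.
- reset_top (a point): centre of the top of the small square reset button (16 by 16 mm), 8 mm above the computer's top, at computer x = -40, y = -35 mm. Not to be pressed.
- reset (a joint): how far the reset button is pressed, m: 0 up, 0.005 fully in. Springs back.
- keyboard: loose grey compact keyboard with black keys, 100 (x) by 270 (y) mm, 0.6 kg, resting on the desk; body 14 mm high, ordinary keys 18 mm above the desk and fixed. Origin: centre of its underside; x points from the space-bar side (robot side) to the rear. It slides if pushed sideways.
- space_top (a point): centre of the top of the space bar, a single bar 20 (keyboard x) by 120 mm (keyboard y) at keyboard x = -36 mm, top 23 mm above the desk when up. Moves with the bar.
- space (a joint): how far the space bar is pressed, m: 0 up, 0.004 fully down. Springs back; needs 1 N to start and 3.5 N to be fully down. Pressed straight down.
- mug: white mug, 76 mm across, 90 mm high, standing beyond the work. Origin: centre of its underside. Leave alone.
- screwdriver: screwdriver 170 mm long lying on the desk beyond the work. Leave alone.
- jar: small clear jar with a grey cap, 32 mm across, 42 mm high, standing on the rear part of the computer's top, 75 mm or more from the middle of either button. Origin: centre of its underside. Leave alone.

How it is judged:
By the outcome, as a careful person would: the job done as asked, in the order asked, and still so for the second after the job is handed in, with the robot touching nothing.
It also fails if it takes over 48 s, if anything falls off the work surface, if the arm or the gripper's body presses on something with over 40 N, if the wrist force passes 120 N, or if a joint passes its speed limit or range.

## Working session

There is one attempt and no reset: what is moved stays moved. The work goes in short steps, Python scripts to look and compute and a shell command to move; the robot and the scene stay as the last step left them, time stands still between calls to the robot, and variables do not carry over. Pictures are saved under pics/ and viewed, about 8 in all and at most 12, crops included, and the job is handed in when it is done.

```bash
mkdir -p pics; python3 - <<'E'
from plant import r, camera, camera_info
import cv2
for n in("top","side"):
    cv2.imwrite(f"pics/{n}0.png",camera(n)[:,:,::-1])
    i=camera_info(n);print(n,i)
s=r.sense();print(s["time"],s["ee_pos"],s["tcp_rot"],s["ft_force"],s["grip_width"],r.tcp_to_tips)
E
```

```text
top {'camera_matrix': array([[440.43296755,   0.        , 317.38312591],
       [  0.        , 440.43296755, 199.83176228],
       [  0.        ,   0.        ,   1.        ]]), 'k1': -0.1253103614888779, 'world_to_cam': array([[ 0.02151657, -0.99968244, -0.01311688, -0.003217  ],
       [-0.99205236, -0.01972178, -0.12427058,  0.60891834],
       [ 0.12397242,  0.01568651, -0.99216167,  1.1066018 ],
       [ 0.        ,  0.        ,  0.        ,  1.        ]])}
side {'camera_matrix': array([[451.64542006,   0.        , 323.19061667],
       [  0.        , 451.64542006, 200.00912841],
       [  0.        ,   0.        ,   1.        ]]), 'k1': 0.027094770471487988, 'world_to_cam': array([[ 0.98357177, -0.18030173, -0.00882395, -0.57581245],
       [-0.12409071, -0.63981434, -0.75844519,  0.14511423],
       [ 0.13110329,  0.74708024, -0.6516771 ,  1.23017946],
       [ 0.        ,  0.        ,  0.        ,  1.        ]])}
0.1 [ 0.17019224 -0.52256654  0.24921476] [ 0.11080099 -0.11087449  0.69909868 -0.69763244] [ 0.01423314 -0.52174559  0.72180714] 0.08551112411329825 0.019
```

View pics/top0.png

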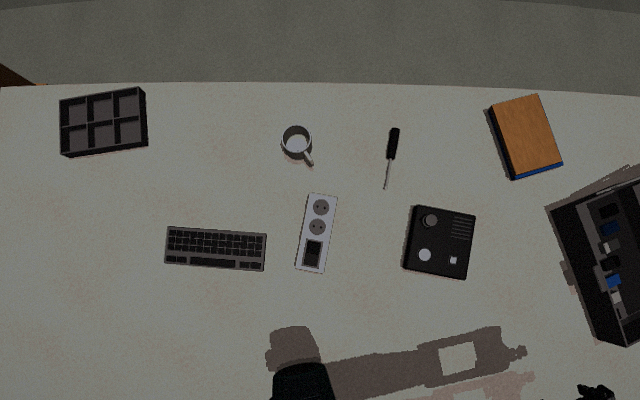

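View pics/side0.png

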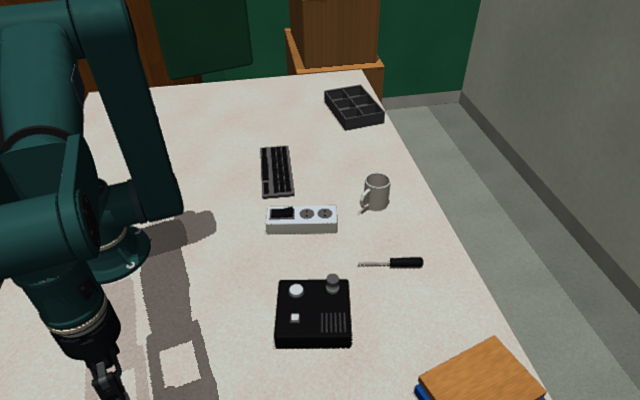

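The top view shows the rocker at about (313,253), the power button at (425,255), reset at (453,260) and the space bar at (212,263). The jar is at (430,221). Next I measure them by masks.

```bash
cat > h.py <<'E'
import numpy as np, cv2
def ray(info,px,z):
    K=info["camera_matrix"];T=info["world_to_cam"]
    p=cv2.undistortPoints(np.array(px,float).reshape(-1,1,2),K,np.array([info["k1"],0,0,0,0.])).reshape(-1,2)
    R=T[:3,:3];c=-R.T@T[:3,3]
    d=np.c_[p,np.ones(len(p))]@R
    return c+d*((z-c[2])/d[:,2])[:,None]
def blobs(img,roi,lo,hi,amin=20):
    x0,y0,x1,y1=roi
    g=cv2.cvtColor(img,cv2.COLOR_RGB2GRAY)[y0:y1,x0:x1]
    m=cv2.inRange(g,lo,hi);out=[]
    n,l,st,ce=cv2.connectedComponentsWithStats(m)
    for i in range(1,n):
        if st[i,4]>=amin:
            pts=np.argwhere(l==i)[:,::-1].astype(np.float32)+[x0,y0]
            out.append((st[i,4],ce[i]+[x0,y0],pts.astype(np.float32)))
    return out
E
python3 - <<'E'
from h import *
from plant import camera_info
for n,rois in (("top",dict(pc=((408,240,470,275),110,255,.060),rock=((298,236,330,272),0,70,.052),block=((285,185,345,280),150,255,.045),kb=((160,222,270,275),0,100,.015),space=((185,256,240,272),0,45,.023),pcbody=((395,198,480,285),0,55,.05))),
 ("side",dict(pc=((280,280,310,326),120,255,.060),rock=((267,204,298,222),0,60,.055)))):
    im=cv2.imread(f"pics/{n}0.png")[:,:,::-1];I=camera_info(n)
    for k,(roi,lo,hi,z) in rois.items():
        for a,c,p in blobs(im,roi,lo,hi):
            w=ray(I,[c],z)[0]
            b=cv2.minAreaRect(ray(I,p,z)[:,:2].astype(np.float32))
            print(n,k,a,c.round(1),w.round(4),"rect",np.round(b[0],4),np.round(b[1],4),round(b[2],1))
im=cv2.imread("pics/top0.png")[180:290,155:485]
cv2.imwrite("pics/crop.png",cv2.convertScaleAbs(cv2.resize(im,None,fx=2.4,fy=2.4,interpolation=2),alpha=1.6))
E
```

```text
top pc 109 [424.2 254.4] [ 0.4727 -0.2637  0.06  ] rect [ 0.473  -0.2638] [0.0267 0.0289] 45.0
top pc 30 [452.6 259.8] [ 0.4599 -0.3365  0.06  ] rect [ 0.4606 -0.3363] [0.0129 0.0127] 89.6
top pc 27 [468.4 268.7] [ 0.438  -0.3775  0.06  ] rect [ 0.4422 -0.3764] [0.0052 0.0354] 89.6
top pc 44 [415.  273.1] [ 0.4254 -0.2404  0.06  ] rect [ 0.427  -0.2466] [0.0075 0.0483] 0.7
top rock 410 [311.3 253.5] [0.4699 0.0216 0.052 ] rect [0.47   0.0205] [0.0432 0.0681] 81.9
top kb 3871 [215.2 248.3] [0.4773 0.2771 0.015 ] rect [0.4774 0.2796] [0.2714 0.1023] 87.2
top space 378 [212.1 262. ] [0.4411 0.2819 0.023 ] rect [0.441  0.2819] [0.1207 0.0221] 87.7
top pcbody 3987 [439.1 241.8] [ 0.5053 -0.3046  0.05  ] rect [ 0.5062 -0.3031] [0.17 0.17] 80.1
side pc 121 [295.8 289.1] [ 0.4729 -0.2616  0.06  ] rect [ 0.4724 -0.2612] [0.0291 0.0307] 79.2
side pc 47 [294.4 316.6] [ 0.4597 -0.3362  0.06  ] rect [ 0.4597 -0.337 ] [0.0156 0.0155] 82.1
side rock 216 [281.9 212.9] [0.4706 0.0139 0.055 ] rect [0.4714 0.0148] [0.0422 0.0627] 86.1
```

View pics/crop.png

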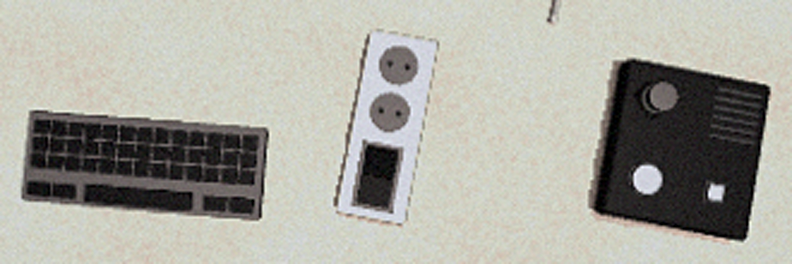

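The crop shows rocker, both buttons and space bar clearly; the upper (rear, raised) half of the rocker is at crop (380,160). Now the block's yaw and pad, and the tool axes.

```bash
python3 - <<'E'
from h import *
from plant import r,camera_info
from scipy.spatial.transform import Rotation as Ro
I=camera_info("top")
px=lambda c:(np.array(c,float)+.5)/2.4-.5+[155,180]
c=ray(I,px([(371,31),(438,40),(406,223),(335,212)]),.045);print(c.round(4))
s=ray(I,px([(398,66),(389,112)]),.045);print(s.round(4))
k=ray(I,px([(364,143),(400,149),(391,211),(354,205)]),.055);print(k.round(4),k.mean(0))
m=c[:,:2].mean(0);a=(c[0]+c[1]-c[2]-c[3])[:2];a/=np.linalg.norm(a)
print("block",m,np.degrees(np.arctan2(a[1],a[0])),"pivot",m-a*.055,"pad",m-a*.036)
print(Ro.from_quat(r.sense()["tcp_rot"],scalar_first=True).as_matrix().round(3))
E
```

```text
[[ 0.6264  0.0306  0.045 ]
 [ 0.618  -0.0418  0.045 ]
 [ 0.4221 -0.0112  0.045 ]
 [ 0.432   0.0642  0.045 ]]
[[0.589  0.0007 0.045 ]
 [0.5394 0.0093 0.045 ]]
[[ 0.5054  0.0349  0.055 ]
 [ 0.4999 -0.0033  0.055 ]
 [ 0.4347  0.0048  0.055 ]
 [ 0.4401  0.0438  0.055 ]] [0.47000953 0.02004327 0.055     ]
block [0.52461681 0.0104764 ] -9.337871751809073 pivot [0.47034564 0.01940048] pad [0.48909386 0.01631762]
[[-0.951 -0.     0.31 ]
 [-0.31   0.002 -0.951]
 [-0.    -1.    -0.002]]
```

```bash
python3 -m handwheel '[{"slide":[2,3,-0.5],"angular":[0,0,-0.03],"hand":0},{"slide":[2,3,-0.5],"angular":[0,0,-0.03],"hand":0},{"slide":[2,3,-0.5],"angular":[0,0,-0.03],"hand":0},{"slide":[2,3,-0.5],"angular":[0,0,-0.03],"hand":0},{"slide":[2,3,-0.5],"angular":[0,0,-0.03],"hand":0},{"slide":[2,3,-0.5],"angular":[0,0,-0.03],"hand":0},{"slide":[2,3,-0.5],"angular":[0,0,-0.03],"hand":0},{"slide":[2,3,-0.5],"angular":[0,0,-0.03],"hand":0},{"slide":[2,3,-0.5],"angular":[0,0,-0.03],"hand":0},{"slide":[2,3,-0.5],"angular":[0,0,-0.03],"hand":0},{"slide":[2,3,-0.5],"angular":[0,0,-0.03],"hand":0},{"slide":[2,3,-0.5],"angular":[0,0,-0.03],"hand":0},{"slide":[2,3,-0.5],"angular":[0,0,-0.03],"hand":0},{"slide":[2,3,-0.5],"angular":[0,0,-0.03],"hand":0},{"slide":[2,3,-0.5],"angular":[0,0,-0.03],"hand":0},{"slide":[1,3,-0.5],"angular":[0,0,-0.02],"hand":0},{"slide":[0.9,3,-0.5],"angular":[0,0,0],"hand":0},{"slide":[0,3,-0.5],"angular":[0,0,0],"hand":0},{"slide":[0,0,0],"angular":[0,0,0],"hand":0},{"slide":[0,0,0],"angular":[0,0,0],"hand":0}]' 20
python3 - <<'E'
from h import *
from plant import r,camera,camera_info
from scipy.spatial.transform import Rotation as Ro
s=r.sense();print(s["ee_pos"],Ro.from_quat(s["tcp_rot"],scalar_first=True).as_matrix().round(3))
I=camera_info("wrist");im=camera("wrist")[:,:,::-1].copy()
K=I["camera_matrix"];T=I["world_to_cam"]
def proj(p):
    q=T[:3,:3]@p+T[:3,3];return cv2.projectPoints(q.reshape(1,3),np.zeros(3),np.zeros(3),K,np.array([I["k1"],0,0,0,0.]))[0].ravel()
for p in([.489,.017,.0576],[.4703,.0194,.052]):
    q=proj(np.array(p));print(q)
    cv2.drawMarker(im,tuple(int(v) for v in q),(0,0,255),0,12,1)
cv2.imwrite("pics/w1.png",im)
E
```

```text
time: 2.1
ee_pos: [0.4889, 0.0173, 0.1598]
tcp_rot: [0.055, -0.054, -0.705, 0.705]
ft_force: [0.4, -0.4, 0.6]
grip_width: 0.0002
[0.48891045 0.01733537 0.15976427] [[-0.988 -0.001 -0.153]
 [ 0.153 -0.001 -0.988]
 [ 0.001 -1.     0.001]]
[320.30209615 206.19703127]
[320.79331311 223.2958147 ]
```

View pics/w1.png

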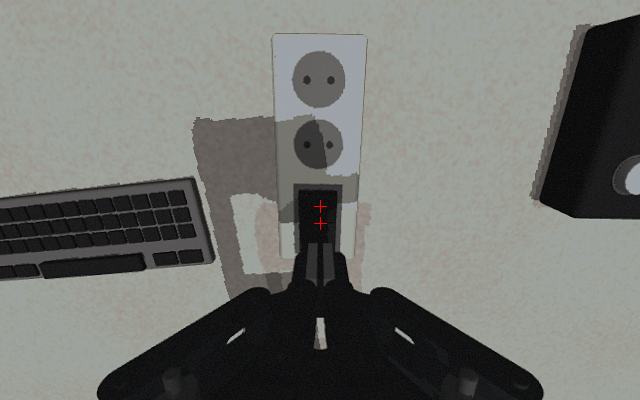

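The wrist view puts my predicted pad and pivot (red crosses, (320,206) and (321,223)) centred on the rocker, which spans columns 297–340. I go down.

```bash
python3 -m handwheel '[{"slide":[0.1,0,-2],"angular":[0,0,0],"hand":0},{"slide":[0.1,0,-2],"angular":[0,0,0],"hand":0},{"slide":[0,0,-2],"angular":[0,0,0],"hand":0},{"slide":[0,0,-1],"angular":[0,0,0],"hand":0},{"slide":[0,0,-0.5],"angular":[0,0,0],"hand":0},{"slide":[0,0,-0.2],"angular":[0,0,0],"hand":0},{"slide":[0,0,-0.2],"angular":[0,0,0],"hand":0},{"slide":[0,0,-0.2],"angular":[0,0,0],"hand":0},{"slide":[0,0,0],"angular":[0,0,0],"hand":0}]'
python3 -m handwheel '[{"slide":[0,0,-0.1],"angular":[0,0,0],"hand":0},{"slide":[0,0,-0.1],"angular":[0,0,0],"hand":0},{"slide":[0,0,-0.1],"angular":[0,0,0],"hand":0},{"slide":[0,0,-0.1],"angular":[0,0,0],"hand":0},{"slide":[0,0,0],"angular":[0,0,0],"hand":0}]'
```

```text
time: 3.05
ee_pos: [0.4915, 0.017, 0.0797]
tcp_rot: [0.055, -0.055, -0.705, 0.705]
ft_force: [0.1, 0.3, -0.4]
grip_width: -0.0
time: 3.55
ee_pos: [0.4916, 0.017, 0.0755]
tcp_rot: [0.055, -0.055, -0.705, 0.705]
ft_force: [0.9, -0.8, 2.4]
grip_width: 0.0002
```

Contact is made with 2.4 N. I continue to the level stop, tip 52 mm (TCP 71 mm).

```bash
python3 -m handwheel '[{"slide":[0,0,-0.1],"angular":[0,0,0],"hand":0},{"slide":[0,0,-0.1],"angular":[0,0,0],"hand":0},{"slide":[0,0,-0.1],"angular":[0,0,0],"hand":0},{"slide":[0,0,-0.1],"angular":[0,0,0],"hand":0},{"slide":[0,0,0],"angular":[0,0,0],"hand":0}]'
python3 -m handwheel '[{"slide":[0,0,-0.05],"angular":[0,0,0],"hand":0},{"slide":[0,0,-0.05],"angular":[0,0,0],"hand":0},{"slide":[0,0,0],"angular":[0,0,0],"hand":0}]'
```

```text
time: 4.05
ee_pos: [0.4912, 0.017, 0.0711]
tcp_rot: [0.055, -0.055, -0.705, 0.705]
ft_force: [2.1, -0.6, 2.0]
grip_width: -0.0
time: 4.35
ee_pos: [0.4912, 0.017, 0.071]
tcp_rot: [0.055, -0.055, -0.705, 0.705]
ft_force: [-0.9, -0.5, 5.5]
grip_width: 0.0002
```

```bash
python3 -m handwheel '[{"slide":[0,0,-0.1],"angular":[0,0,0],"hand":0},{"slide":[0,0,0],"angular":[0,0,0],"hand":0},{"slide":[0,0,0],"angular":[0,0,0],"hand":0}]'
python3 -m handwheel '[{"slide":[0,0,1],"angular":[0,0,0],"hand":0},{"slide":[0,0,2],"angular":[0,0,0],"hand":0},{"slide":[-1,-3,3],"angular":[0,0,0],"hand":0},{"slide":[-1,-4,1],"angular":[0,0,0],"hand":0},{"slide":[-1,-4,0],"angular":[0,0,0],"hand":0},{"slide":[-1,-4,0],"angular":[0,0,0],"hand":0},{"slide":[-1,-3,0],"angular":[0,0,0],"hand":0},{"slide":[-1,-3,0],"angular":[0,0,0],"hand":0},{"slide":[0,0,0],"angular":[0,0,0],"hand":0},{"slide":[0,0,0],"angular":[0,0,0],"hand":0}]'
python3 - <<'E'
from h import *
from plant import r,camera,camera_info
I=camera_info("wrist");im=camera("wrist")[:,:,::-1].copy()
K=I["camera_matrix"];T=I["world_to_cam"]
q=T[:3,:3]@np.array([.473,-.263,.062])+T[:3,3];q=cv2.projectPoints(q.reshape(1,3),np.zeros(3),np.zeros(3),K,np.array([I["k1"],0,0,0,0.]))[0].ravel();print(q)
cv2.drawMarker(im,tuple(int(v) for v in q),(0,0,255),0,12,1)
S=cv2.resize(camera("side")[180:260,230:390,::-1],None,fx=4,fy=4,interpolation=2)
cv2.imwrite("pics/w2.png",im);cv2.imwrite("pics/s2.png",cv2.convertScaleAbs(S,alpha=1.4))
E
```

```text
time: 4.65
ee_pos: [0.4912, 0.017, 0.0709]
tcp_rot: [0.055, -0.055, -0.705, 0.705]
ft_force: [-2.5, -0.2, 10.6]
grip_width: 0.0002
time: 5.65
ee_pos: [0.4307, -0.193, 0.1389]
tcp_rot: [-0.056, 0.055, 0.705, -0.704]
ft_force: [0.0, 0.3, 0.0]
grip_width: 0.0001
[406.20084977 150.83665227]
```

View pics/w2.png

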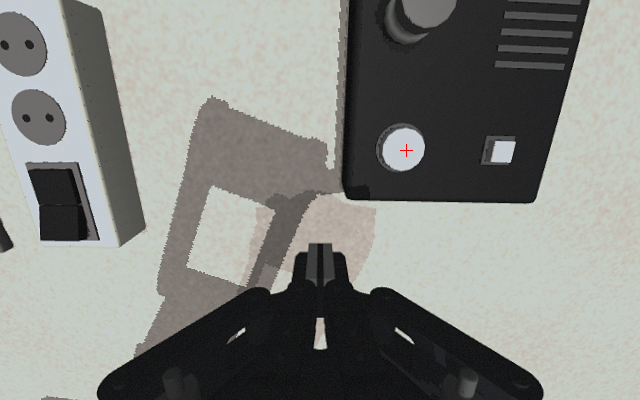

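View pics/s2.png

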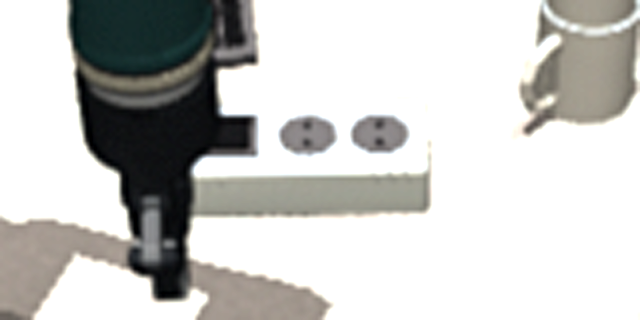

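Wrist view: the rocker's front half now stands up and the rear half is flat at (55,185). The 10.6 N push moved it no further, so it's at the stop. My power prediction (406,151) lies within 1 mm or so of the button centre (404,149). The side crop shows the arm covering the rocker.

```bash
python3 -m handwheel '[{"slide":[2.1,-3.5,0],"angular":[0,0,0],"hand":0},{"slide":[2.1,-3.4,0],"angular":[0,0,0],"hand":0},{"slide":[0,0,-2],"angular":[0,0,0],"hand":0},{"slide":[0,0,-2],"angular":[0,0,0],"hand":0},{"slide":[0,0,-0.8],"angular":[0,0,0],"hand":0},{"slide":[0,0,-0.4],"angular":[0,0,0],"hand":0},{"slide":[0,0,-0.2],"angular":[0,0,0],"hand":0},{"slide":[0,0,0],"angular":[0,0,0],"hand":0}]'
```

```text
time: 6.55
ee_pos: [0.4737, -0.2617, 0.0861]
tcp_rot: [0.054, -0.055, -0.705, 0.705]
ft_force: [-0.5, 0.4, 0.2]
grip_width: 0.0001
```

```bash
python3 -m handwheel '[{"slide":[0,0,-0.2],"angular":[0,0,0],"hand":0},{"slide":[0,0,-0.2],"angular":[0,0,0],"hand":0},{"slide":[0,0,-0.2],"angular":[0,0,0],"hand":0},{"slide":[0,0,-0.2],"angular":[0,0,0],"hand":0},{"slide":[0,0,-0.2],"angular":[0,0,0],"hand":0},{"slide":[0,0,-0.1],"angular":[0,0,0],"hand":0}]'
```

```text
time: 7.15
ee_pos: [0.4736, -0.2622, 0.075]
tcp_rot: [0.054, -0.055, -0.705, 0.705]
ft_force: [-1.6, 0.6, 9.9]
grip_width: -0.0002
```

```bash
python3 -m handwheel '[{"slide":[0,0,-0.03],"angular":[0,0,0],"hand":0},{"slide":[0,0,0],"angular":[0,0,0],"hand":0},{"slide":[0,0,0],"angular":[0,0,0],"hand":0},{"slide":[0,0,0],"angular":[0,0,0],"hand":0},{"slide":[0,0,0],"angular":[0,0,0],"hand":0},{"slide":[0,0,0],"angular":[0,0,0],"hand":0},{"slide":[0,0,0],"angular":[0,0,0],"hand":0},{"slide":[0,0,0],"angular":[0,0,0],"hand":0},{"slide":[0,0,0],"angular":[0,0,0],"hand":0},{"slide":[0,0,0],"angular":[0,0,0],"hand":0}]'
```

```text
time: 8.15
ee_pos: [0.4736, -0.2622, 0.0751]
tcp_rot: [0.054, -0.055, -0.705, 0.705]
ft_force: [-1.4, 1.3, 6.7]
grip_width: 0.0002
```

Held fully in for about 1.05 s. I release straight up and carry on to the space bar.

```bash
python3 -m handwheel '[{"slide":[0,0,1.5],"angular":[0,0,0],"hand":0},{"slide":[0,0,2.5],"angular":[0,0,0],"hand":0},{"slide":[0,2,2.5],"angular":[0,0,0.02],"hand":0},{"slide":[0,3.5,0.5],"angular":[0,0,0.02],"hand":0},{"slide":[0,3.5,0],"angular":[0,0,0.02],"hand":0},{"slide":[0,3.5,0],"angular":[0,0,0.02],"hand":0},{"slide":[0,3.5,0],"angular":[0,0,0.02],"hand":0},{"slide":[0,3.5,0],"angular":[0,0,0.02],"hand":0},{"slide":[0,3.5,0],"angular":[0,0,0],"hand":0},{"slide":[0,3.5,0],"angular":[0,0,0],"hand":0},{"slide":[0,3.5,0],"angular":[0,0,0],"hand":0},{"slide":[0,3.5,0],"angular":[0,0,0],"hand":0},{"slide":[-1,3.5,0],"angular":[0,0,0],"hand":0},{"slide":[-1,3.5,0],"angular":[0,0,0],"hand":0},{"slide":[-1,3.5,0],"angular":[0,0,0],"hand":0},{"slide":[-1,3.5,0],"angular":[0,0,0],"hand":0},{"slide":[0,3.5,0],"angular":[0,0,0],"hand":0},{"slide":[0,3,0],"angular":[0,0,0],"hand":0},{"slide":[0,0,0],"angular":[0,0,0],"hand":0},{"slide":[0,0,0],"angular":[0,0,0],"hand":0}]'
python3 - <<'E'
from h import *
from plant import r,camera,camera_info
I=camera_info("wrist");im=camera("wrist")[:,:,::-1].copy()
K=I["camera_matrix"];T=I["world_to_cam"]
q=T[:3,:3]@np.array([.441,.282,.023])+T[:3,3];q=cv2.projectPoints(q.reshape(1,3),np.zeros(3),np.zeros(3),K,np.array([I["k1"],0,0,0,0.]))[0].ravel();print(q)
cv2.drawMarker(im,tuple(int(v) for v in q),(0,0,255),0,12,1)
cv2.imwrite("pics/w3.png",cv2.convertScaleAbs(im,alpha=1.5))
E
```

```text
time: 10.15
ee_pos: [0.4328, 0.2781, 0.1432]
tcp_rot: [0.012, -0.012, -0.706, 0.708]
ft_force: [-0.2, -0.4, -0.2]
grip_width: 0.0003
[315.29785533 191.45253509]
```

View pics/w3.png

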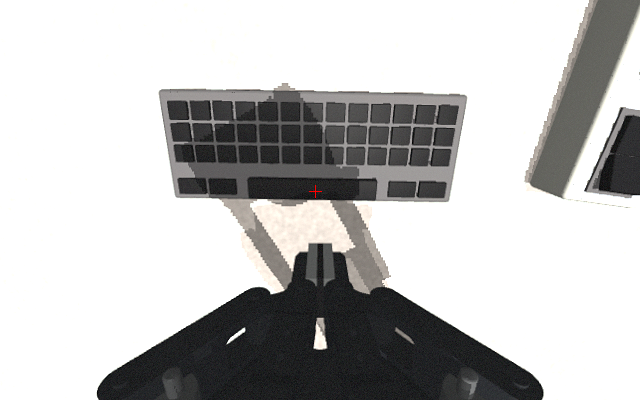

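The cross (315,191) is on the space bar (rows 178–200, columns 248–377, centre about (312,189)). Descend there.

```bash
python3 -m handwheel '[{"slide":[0.9,0.4,-2],"angular":[0,0,0],"hand":0},{"slide":[0,0,-2.5],"angular":[0,0,0],"hand":0},{"slide":[0,0,-2.5],"angular":[0,0,0],"hand":0},{"slide":[0,0,-1.5],"angular":[0,0,0],"hand":0},{"slide":[0,0,-0.7],"angular":[0,0,0],"hand":0},{"slide":[0,0,-0.3],"angular":[0,0,0],"hand":0},{"slide":[0,0,-0.2],"angular":[0,0,0],"hand":0},{"slide":[0,0,0],"angular":[0,0,0],"hand":0}]'
python3 -m handwheel '[{"slide":[0,0,-0.2],"angular":[0,0,0],"hand":0},{"slide":[0,0,-0.2],"angular":[0,0,0],"hand":0},{"slide":[0,0,-0.2],"angular":[0,0,0],"hand":0},{"slide":[0,0,-0.2],"angular":[0,0,0],"hand":0},{"slide":[0,0,0],"angular":[0,0,0],"hand":0}]'
```

```text
time: 11.0
ee_pos: [0.4429, 0.282, 0.0478]
tcp_rot: [-0.012, 0.013, 0.707, -0.707]
ft_force: [0.3, -0.9, 0.6]
grip_width: 0.0002
time: 11.5
ee_pos: [0.4426, 0.2822, 0.0393]
tcp_rot: [-0.012, 0.013, 0.707, -0.707]
ft_force: [0.7, -0.4, 2.3]
grip_width: -0.0003
```

```bash
python3 -m handwheel '[{"slide":[0,0,-0.1],"angular":[0,0,0],"hand":0},{"slide":[0,0,-0.1],"angular":[0,0,0],"hand":0},{"slide":[0,0,0],"angular":[0,0,0],"hand":0},{"slide":[0,0,0],"angular":[0,0,0],"hand":0}]'
```

```text
time: 11.9
ee_pos: [0.4426, 0.2822, 0.038]
tcp_rot: [-0.012, 0.013, 0.707, -0.707]
ft_force: [-0.8, -0.5, 6.1]
grip_width: 0.0002
```

Fully down: 6.1 N, tip at 19 mm. I release and check everything.

```bash
python3 -m handwheel '[{"slide":[0,0,0.5],"angular":[0,0,0],"hand":0},{"slide":[0,0,1.5],"angular":[0,0,0],"hand":0},{"slide":[0,0,3],"angular":[0,0,0],"hand":0},{"slide":[0,0,4],"angular":[0,0,0],"hand":0},{"slide":[-2,1,4],"angular":[0,0,0],"hand":0},{"slide":[-3,2,2],"angular":[0,0,0],"hand":0},{"slide":[-3,3,0],"angular":[0,0,0],"hand":0},{"slide":[-2,3,0],"angular":[0,0,0],"hand":0},{"slide":[0,0,0],"angular":[0,0,0],"hand":0},{"slide":[0,0,0],"angular":[0,0,0],"hand":0}]'
python3 - <<'E'
from h import *
from plant import r,camera,camera_info
print(r.sense()["ft_force"].round(2))
t=camera("top")[:,:,::-1];s=camera("side")[:,:,::-1]
c=cv2.resize(t[110:290,155:485],(792,432),interpolation=2)
d=cv2.resize(s[195:240,255:345],(300,150),interpolation=2)
e=cv2.resize(s[265:355,265:365],(167,150),interpolation=2)
out=np.zeros((590,792,3),np.uint8);out[:432]=c;out[436:586,:300]=d;out[436:586,310:477]=e
cv2.imwrite("pics/end.png",cv2.convertScaleAbs(out,alpha=1.4))
E
```

```text
time: 12.9
ee_pos: [0.3417, 0.3721, 0.1865]
tcp_rot: [0.012, -0.012, -0.706, 0.708]
ft_force: [0.2, 0.0, -0.9]
grip_width: -0.0001
[ 0.25  0.03 -0.92]
```

View pics/end.png

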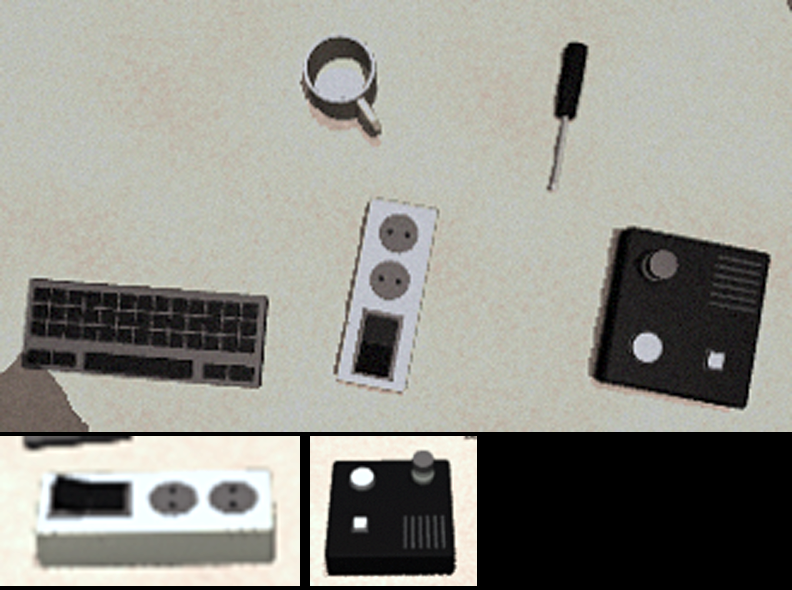

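The rocker's front end now stands up (60,485 in the side crop) and its rear half is flat. Keyboard, mug, screwdriver and jar appear unmoved, and the arm is clear.

```bash
python3 -c "
from plant import r
r.job_done()"
```

```text
the job is handed in; nothing more can be done
```

The start-up is done in the order you asked, and I handed the job in at about 13 s of the 48 s allowed.

1. **Rocker:** I pressed it down to its end stop. The fingertips stopped at 52 mm and went no further at 10.6 N. That is above your 2 to 5 N guide, because I pushed a little extra to confirm the stop.
2. **Power button:** I pressed it fully in (6.7 to 9.9 N, fingertips at about 56 mm) and held it about 1.05 s before letting go.
3. **Space bar:** I pressed it fully down (6.1 N, fingertips at 19 mm) and lifted off.

The last pictures show the rocker's raised half now flat and its other end standing up. The keyboard, mug, screwdriver and jar look unmoved, the reset button was never approached, and the arm is clear of everything. I read the button travel from fingertip height and force only, not from the joints themselves. No check failed, and my position estimates agreed with the close-up views to within about 3 mm.

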